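# Slide a clay tablet home with the push stick

## Task

Pull the wooden push stick up out of its cup and use it to slide the loose clay tablet along the tray lining into the empty foam bay in front of it, straight and fully home against the back of the bay. Then stand the stick back in the cup it came from and let go. Never touch a tablet with the gripper, keep the tablet flat on the lining, and leave the other tablet and the other two tools where they are.

Things in the scene. Friction and masses are not known exactly. Their poses are not given: they have to be found in the camera images.
- pusher: Push stick of plain light wood, 170 mm tall, upright in its cup. Foot: a block 50 mm (its x) by 16 mm (its y) by 40 mm high; above it a straight square shaft, 16 by 16 mm, to the plain square top at 170 mm. Origin: centre of the foot's underside; z up the shaft. The two 50 mm wide faces (+y and -y) are the pushing faces, both alike.
- pusher_grip (a point): The point on the push stick's shaft axis where to grip it: 140 mm above the underside of its foot, 30 mm below its top. Axes as the push stick's.
- cup: The push stick's cup: upright, rectangular, grey plastic, 74 mm (x) by 46 mm (y) by 80 mm high, fixed to the bench. Well 64 by 36 mm, its floor 5 mm above the bench. Origin: centre of its underside. Three such cups stand in a row running away from the robot, in any order; the other two are filled with white foam around one small tool each.
- tablet: The loose clay tablet to put away: tan rounded pillow-shaped slab, 60 mm (x) by 80 mm (y) by 24 mm thick, about 0.2 kg, lying flat on the tray's lining in front of the open mouth of the empty bay, somewhat askew. Origin: centre of its underside.
- bay: The empty bay: a U of white foam strips 18 mm high on the tray's lining. Origin: on the lining, where the tablet's origin is when fully home; +y points into the bay. Back face at y = 40 mm; side faces at x = -35 and 35 mm (33 at the mouth), from y = -40 (mouth) to 40 mm; slanted strips flare out to x = -47 and 47 mm at y = -66 mm. A tablet that is home ends level with the side strips' front.
- tray: Dark steel tray, fixed, 280 mm (x) by 380 mm (y) outside, turned like the bay; thin walls up to 40 mm above the bench; flat light lining with its top 12 mm above the bench. Two rows run along y, each with a foam bay at the +y end: one bay is empty, one holds the other tablet. Origin: centre of its underside.
- tablet_home: The other clay tablet, 60 mm by 78 mm by 22 mm, already home in its own like bay in the other row of the tray, 130 mm beside. Leave it alone. Origin: centre of its underside.
- brush: Round brush standing bristles up in the foam-filled cup beside, 146 mm tall, 20 mm across at the bristles. Leave it alone. Origin: centre of its lower end, 5 mm above the bench.
- spatula: Small tool with a flat steel blade, 20 mm wide, standing blade up in the other foam-filled cup, 146 mm tall. Leave it alone. Origin: centre of its lower end, 5 mm above the bench.
There are look-alikes about, which are no part of the job. Of the things like the pusher, leave any that is white; of the rest the larger one is meant.

How it is judged:
By the outcome, as a careful person would: the job done as asked, in the order asked, and still so for the second after the job is handed in, with the robot touching nothing.
It also fails if it takes over 64 s, if anything falls off the work surface, if the arm or the gripper's body presses on something with over 40 N, if the wrist force passes 120 N, or if a joint passes its speed limit or range.

## Robot

A 6-joint arm with a two-finger parallel gripper is mounted at the origin on the work surface. World frame = base frame: x ahead of the robot, y to its left, z up, the work surface at z = 0. Lengths are in m, angles in rad, forces in N, time in s.
With the tool pointing down it reaches from about 0.25 to 0.775 m from the base axis. Payload 4 kg.
Tool frame: the origin (TCP) lies midway between the tips of the shut fingers; the grasp point (between the pads) lies 19 mm behind it (grip_point_offset is the distance from the TCP to the grasp point, in m); z points along the fingers, y is the line along which they close (so a half turn about z gives the same grasp; the last joint's range is limited). The gripper opens to 94 mm and grips with 3 to 60 N. Pads are 16 mm wide; open, the fingers measure 119 mm over their backs; the gripper's body (75 mm by 177 mm) begins 78 mm behind the grasp point.
Start: joints at [1.152, 0.087, 1.371, -0, 1.684, -0.103], TCP at [0.171, 0.523, 0.206] pointing down, gripper open.
Joint ranges: [-3.1, 3.1], [-0.76, 2.03], [0.27, 2.55], [-1.08, 4.22], [0.17, 2.65], [-2.57, 2.57]. Speed limits (rad/s): [2.79, 2.79, 3.14, 3.14, 3.14, 3.14].

## Interface

Orientations are given as [roll, pitch, yaw] about the fixed x, y, z axes, in that order (R = Rz(yaw) Ry(pitch) Rx(roll)).
In Python, from bench import * gives the robot as it stands.
- The arm moves only by the tool carry_out, never from a script. Its argument "commands" is a list of rows, each a list of 6 numbers: the shift along the tool's x, y, z in m, then the turn, a rotation vector about the tool's x, y, z in rad. In form: [[tx, ty, tz, rx, ry, rz], ...]. A call has exactly 5 rows; each row is the pose to reach, as a shift and turn from the pose commanded when the call began, along the tool's axes at that moment; what a row does not reach only later rows make up. A row lasts 1/10 s, in which the tool goes at most 50 mm and 8.59 degrees, less where a joint would pass 70% of its speed; a pose out of reach is approached as far as the arm can. A call with a gripper value outside its range is refused whole. "jaw" is the opening, from 0 (shut) to 1 (fully open), set as the call begins (left out, the last holds). The fingers move at their own pace and stop on an object; the grip force is fixed at half the most. Time passes only in rows, so rows that repeat a pose let the fingers close, or fill a call up. It gives the time, the measured TCP pose, the force, the opening and the grip force at its end, in the units of the state.
- get_obs(): the state, without advancing time (a new reading comes with each control period).
- snapshot(name): name is "scene" or "side" or "wrist"; returns a dict with "img" (384x512x3 uint8, red, green, blue), "range_z" (384x512 float32, m along the optical axis (not along the pixel's ray), 0 where there is no reading), "fx", "fy", "cx", "cy" (pixels), "R" (3x3) and "t" (3): a world point X has camera coordinates R X + t. Camera axes: x right, y down, z forward; pixel columns grow to the right and rows downward; lengths in m; the calibration is good to about 2 mm. A picture is of the moment at which its call begins.
- close_job(): hands the job in; it is judged then, once.
The state is a dict: "time": time; "joint_positions": joint angles; "qvel": joint speeds; "joint_torque": joint torques, N m; "tool_pos": TCP position; "ee_rot": TCP orientation; "wrist_force": force on the tool from outside, world axes, zero at the start; "wrist_torque": the same for the moment, N m; "width": finger opening in m; "finger_force": force on a finger pad.
Only numpy, scipy, OpenCV 4.12 (cv2) and the standard library are available. Lean on these libraries where they do the work, as an engineer would, in place of code of your own. Each camera call takes 0.05 s, during which the arm holds its last target. There are 200 camera calls.

## Working session

There is one attempt and no reset: what is moved stays moved. The work goes in short steps, Python scripts to look and compute and a tool call to move; the robot and the scene stay as the last step left them, time stands still between calls to the robot, and variables do not carry over. Pictures are saved under pics/ and viewed, at most 10 in all, crops included, and the job is handed in when it is done.

Besides the shell and the picture viewer there is one more tool, called after "Request:" as name(argument=value, ...) on one line, values as JSON. carry_out: Moves the arm, as the interface text tells. Its arguments: {"type":"object","properties":{"commands":{"type":"array","items":{"type":"array","items":{"type":"number"}}},"jaw":{"type":"number"}},"required":["commands"]}

```bash
mkdir -p pics; cat > h.py <<'E'
from bench import *
import numpy as np, cv2
def pts(s):
    z=s["range_z"]; v,u=np.mgrid[:384,:512]
    c=np.stack([(u-s["cx"])/s["fx"]*z,(v-s["cy"])/s["fy"]*z,z],-1)
    return (c-s["t"])@s["R"]
def save(n,img): cv2.imwrite(f"pics/{n}.png",img[...,::-1])
E
python3 - <<'E'
from h import *
a=snapshot("scene");b=snapshot("side")
np.savez("s0.npz",**a);np.savez("s1.npz",**b)
save("scene0",a["img"]);save("side0",b["img"])
print(get_obs())
for s in(a,b): print(-np.array(s["R"]).T@s["t"],s["fx"])
E
```

```text
{'time': 0.1, 'joint_positions': array([ 1.15189766e+00,  8.78854626e-02,  1.37205274e+00,  1.71893062e-05,
        1.68361444e+00, -1.03115581e-01]), 'qvel': array([ 0.0018994 , -0.00148472, -0.00376885,  0.0003205 , -0.00158182,
        0.00058032]), 'joint_torque': array([ 1.90256127e-03, -3.41252375e+01, -3.03301585e+01,  7.19815842e-02,
        3.04627733e-02, -1.01890757e-04]), 'tool_pos': array([0.17061838, 0.52235986, 0.2044444 ]), 'ee_rot': array([-3.13964483e+00, -2.18740303e-04,  2.82581127e+00]), 'wrist_force': array([ 0.06001225,  0.31347597, -0.74156041]), 'wrist_torque': array([-0.02437004,  0.00986272, -0.00068078]), 'finger_force': 0.0, 'width': 0.09388387766146812}
[ 1.21858637 -0.73892963  0.83691429] 430.2158627342196
[ 0.29657403 -0.62476864  0.68815449] 364.86949491363566
```

View pics/scene0.png

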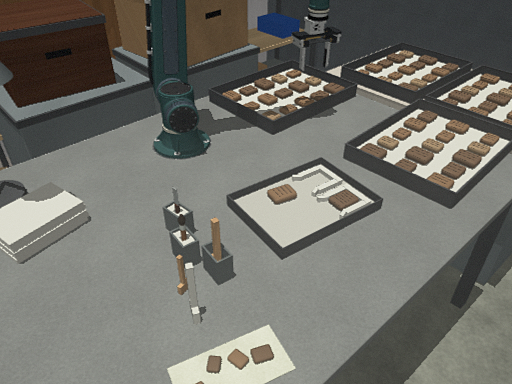

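View pics/side0.png

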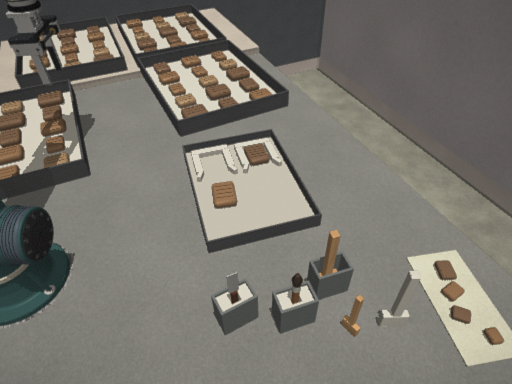

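Candidates for the pusher in the scene image: large wooden stick in a grey cup at (216,240), small wooden one at (181,275), white one at (192,293). The larger non-white one, in the cup at (216,240), is the one; the loose tablet is at (283,193), the empty bay is near (315,178). In the side image the stick is at (333,255), tablet (223,194), bay (213,160).

```bash
python3 - <<'E'
from h import *
a=dict(np.load("s0.npz"));b=dict(np.load("s1.npz"))
for n,s,rs,rt in(("scene",a,(180,215,240,285),(220,155,390,255)),("side",b,(300,225,360,300),(180,125,320,250))):
    P=pts(s);hsv=cv2.cvtColor(s["img"],cv2.COLOR_RGB2HSV)
    def reg(r): 
        m=np.zeros((384,512),bool);m[r[1]:r[3],r[0]:r[2]]=1;return m
    H,S,V=[hsv[...,i].astype(int) for i in range(3)]
    wood=reg(rs)&(H<20)&(S>110)&(V>90)&(s["range_z"]>0)
    if n=="scene": wood&=np.mgrid[:384,:512][1]>205
    p=P[wood]; print(n,"wood",len(p))
    for lo,hi in((.09,.11),(.11,.13),(.13,.15),(.15,.165),(.165,.2)):
        q=p[(p[:,2]>lo)&(p[:,2]<hi)]
        if len(q): print(lo,len(q),np.median(q,0).round(4),np.percentile(q,5,axis=0).round(4),np.percentile(q,95,axis=0).round(4))
    # tray by height
    m=reg(rt);q=P[m]
    lin=m&(P[...,2]>.006)&(P[...,2]<.018)&(S<60)&(V>130)
    print("lining z",np.median(P[lin][:,2]), cv2.minAreaRect(P[lin][:,:2].astype(np.float32)*1000))
    foam=m&(P[...,2]>.024)&(P[...,2]<.036)&(S<60)&(V>140)
    f=P[foam];print("foam",len(f),np.median(f[:,2]))
    np.save(n+"_foam.npy",f)
    tab=(m&(H<25)&(S>70)&(P[...,2]>.02)&(P[...,2]<.05)).astype(np.uint8)
    k,l,st,ce=cv2.connectedComponentsWithStats(tab)
    for i in range(1,k):
        if st[i,4]>100:
            t=P[l==i];print("tab",ce[i].round(),st[i,4],cv2.minAreaRect(t[:,:2].astype(np.float32)*1000),np.percentile(t[:,2],[5,50,95]))
big=[]
for s,r in((a,(180,160,250,285)),(b,(180,225,360,340))):
    P=pts(s)[r[1]:r[3],r[0]:r[2]].reshape(-1,3);I=s["img"][r[1]:r[3],r[0]:r[2]].reshape(-1,3)
    k=(P[:,2]>.02)&(P[:,2]<.2);big.append(np.c_[P[k],I[k]])
c=np.vstack(big);
# top-down maps, 1mm/px x2
def top(c,x0,x1,y0,y1,name,sc=3):
    o=np.argsort(c[:,2]);c=c[o]
    im=np.zeros((int((x1-x0)*1000*sc),int((y1-y0)*1000*sc),3),np.uint8)
    r=((x1-c[:,0])*1000*sc).astype(int);q=((y1-c[:,1])*1000*sc).astype(int)
    ok=(r>=1)&(q>=1)&(r<im.shape[0]-1)&(q<im.shape[1]-1)
    for i in np.where(ok)[0]: im[r[i]-1:r[i]+2,q[i]-1:q[i]+2]=c[i,3:]
    save(name,im)
al=[np.c_[pts(s).reshape(-1,3),s["img"].reshape(-1,3)] for s in(a,b)]
c=np.vstack(al)
k=c[:,2]>.065; cc=c[k]
print("cup rims", [cv2.minAreaRect(1000*cc[(cc[:,2]>.07)&(cc[:,2]<.084)][:,:2].astype(np.float32))])
rim=c[(c[:,2]>.072)&(c[:,2]<.086)]
k=(rim[:,0]>.2)&(rim[:,0]<.9)&(rim[:,1]>-.5)&(rim[:,1]<.1);rim=rim[k]
print(rim[:,:2].min(0),rim[:,:2].max(0))
top(rim,.35,.75,-.45,-.15,"rim",2)
t=c[(c[:,2]>.005)&(c[:,2]<.06)]
top(t,.35,.75,-.25,.25,"tray",1.5)
E
```

```text
scene wood 7
0.11 3 [ 0.5995 -0.2917  0.1192] [ 0.5992 -0.2926  0.1175] [ 0.6002 -0.2915  0.1253]
0.165 4 [ 0.5976 -0.2914  0.1746] [ 0.5904 -0.2927  0.1666] [ 0.5985 -0.2904  0.1766]
lining z 0.01288839392273107 ((554.8382568359375, 112.29583740234375), (587.9367065429688, 458.4885559082031), 48.31352615356445)
foam 771 0.03062492969750377
tab [281. 193.] 356 ((494.0972900390625, 30.333662033081055), (77.42610168457031, 60.51079559326172), 73.36170959472656) [0.02478836 0.03581981 0.03921281]
tab [343. 199.] 312 ((640.3820190429688, 152.7747802734375), (85.2372817993164, 58.15346908569336), 84.06088256835938) [0.0284922  0.03432481 0.03730361]
side wood 381
0.09 46 [ 0.5896 -0.3041  0.1011] [ 0.5841 -0.3053  0.0909] [ 0.5974 -0.3003  0.1091]
0.11 58 [ 0.5865 -0.3047  0.1184] [ 0.5808 -0.3987  0.112 ] [ 0.5958 -0.3006  0.1279]
0.13 49 [ 0.5887 -0.3043  0.1393] [ 0.5842 -0.3052  0.1319] [ 0.5957 -0.3001  0.1485]
0.15 41 [ 0.5885 -0.304   0.1567] [ 0.5846 -0.3055  0.1503] [ 0.5952 -0.299   0.164 ]
0.165 83 [ 0.5912 -0.3002  0.1748] [ 0.5847 -0.3048  0.1667] [ 0.5986 -0.2916  0.1766]
lining z 0.0126417325948962 ((566.007568359375, 71.68861389160156), (354.8673400878906, 271.13525390625), 82.06285858154297)
foam 912 0.030404777485111584
tab [256. 154.] 365 ((638.7877197265625, 149.25967407226562), (77.34234619140625, 57.142398834228516), 81.49581146240234) [0.02434101 0.03397973 0.03654218]
tab [224. 194.] 533 ((492.46197509765625, 31.196718215942383), (79.40271759033203, 57.705936431884766), 75.26063537597656) [0.02487955 0.03596204 0.03826966]
cup rims [((524.5177001953125, 582.829345703125), (2614.93505859375, 3051.4443359375), 77.10839080810547)]
[ 0.35686409 -0.43255634] [ 0.67558134 -0.25359898]
```

```bash
python3 - <<'E'
from h import *
a=dict(np.load("s0.npz"));b=dict(np.load("s1.npz"))
al=[np.c_[pts(s).reshape(-1,3),s["img"].reshape(-1,3)] for s in(a,b)]
for n,c in zip("ab",al):
    m=(c[:,2]>.172-.004)&(c[:,2]<.18)&(abs(c[:,0]-.59)<.03)&(abs(c[:,1]+.295)<.03)
    q=c[m,:2].astype(np.float32)*1000;print(n,"top",len(q),cv2.minAreaRect(q),c[m,2].max())
    # rim of pusher cup
    m=(c[:,2]>.077)&(c[:,2]<.084)&(abs(c[:,0]-.59)<.045)&(abs(c[:,1]+.295)<.045)&(c[:,3]-c[:,5]<25)
    q=c[m,:2].astype(np.float32)*1000;print(n,"rim",len(q),cv2.minAreaRect(q), np.median(c[m,2]))
    # lining in tray coords
    m=(c[:,2]>.006)&(c[:,2]<.05)&(abs(c[:,0]-.566)<.2)&(abs(c[:,1]-.07)<.23)
    q=c[m]; np.save("tray_"+n,q)
im=[]
for lo,hi,x0,x1,y0,y1,sc in((.072,.2,.34,.70,-.45,-.2,1.6),(.022,.06,.40,.75,-.13,.30,1.4)):
    c=np.vstack(al);c=c[(c[:,2]>lo)&(c[:,2]<hi)];c=c[np.argsort(c[:,2])]
    g=np.zeros((576,int((y1-y0)*1000*sc),3),np.uint8)
    r=((x1-c[:,0])*1000*sc).astype(int);q=((y1-c[:,1])*1000*sc).astype(int)
    ok=(r>=1)&(q>=1)&(r<575)&(q<g.shape[1]-1)
    for i in np.where(ok)[0]: g[r[i]-1:r[i]+1,q[i]-1:q[i]+1]=c[i,3:]
    im.append(g[:576,:390])
# close crop of side
cr=cv2.resize(b["img"][215:340,200:420],None,fx=2.3,fy=2.3,interpolation=cv2.INTER_CUBIC)
save("maps",np.hstack(im)[:, :800]);save("crop",cr)
E
```

```text
a top 52 ((593.3024291992188, -297.16888427734375), (16.593833923339844, 15.262626647949219), 84.9207763671875) 0.17923203992788703
a rim 159 ((595.5006713867188, -300.8787841796875), (46.88698196411133, 76.51001739501953), 83.47607421875) 0.0808007821865003
b top 87 ((592.3426513671875, -297.11053466796875), (16.039520263671875, 16.49009132385254), 86.0972671508789) 0.17825100665912486
b rim 281 ((597.2315063476562, -300.19537353515625), (49.3182487487793, 74.47427368164062), 82.330810546875) 0.08016535819506881
```

View pics/crop.png

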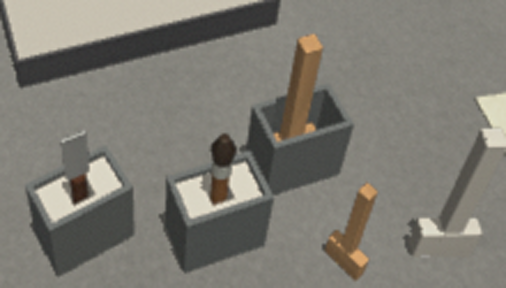

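View pics/maps.png

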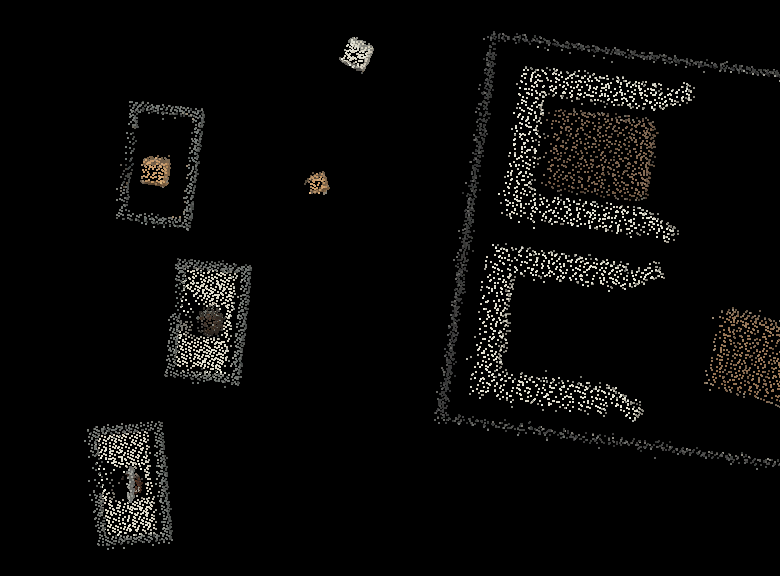

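The crop shows the large wooden stick in its open cup at (300,85) with the small wooden one (350,235) and white one (470,190) apart: choice confirmed. The map shows the empty U-shaped bay opening toward world −y, the tablet in front and askew.

```bash
python3 - <<'E'
from h import *
q=np.vstack([np.load("tray_a.npy"),np.load("tray_b.npy")])
V=q[:,3:].max(1);S=q[:,3:].max(1)-q[:,3:].min(1)
wall=q[(q[:,2]>.036)&(q[:,2]<.045)&(V<90)&(S<25)]
r=cv2.minAreaRect(wall[:,:2].astype(np.float32)*1000);print(r)
ang=np.deg2rad(r[2]); 
if r[1][0]>r[1][1]: ang-=np.pi/2
cen=np.array(r[0])/1000;print("tray yaw",np.rad2deg(ang),len(wall))
for n in "ab":
    q1=np.load(f"tray_{n}.npy");V1=q1[:,3:].max(1);S1=V1-q1[:,3:].min(1)
    R=np.array([[np.cos(ang),np.sin(ang)],[-np.sin(ang),np.cos(ang)]])
    t=(q1[:,:2]-cen)@R.T*1000
    f=(q1[:,2]>.026)&(q1[:,2]<.034)&(V1>140)&(S1<60); F=t[f]; F=F[(F[:,0]<5)&(F[:,0]>-138)]
    print(n,"foam x",np.percentile(F[:,0],[1,99]).round(1),"y",np.percentile(F[:,1],[1,99]).round(1))
    c0=-65
    for lo,hi in((75,95),(95,115),(115,135)):
        g=F[(F[:,1]>lo)&(F[:,1]<hi)]
        L=g[g[:,0]<c0,0];Rr=g[g[:,0]>c0,0]
        print(lo,"left inner",np.percentile(L,[3,97]).round(1),"right inner",np.percentile(Rr,[3,97]).round(1),len(L),len(Rr))
    for lo,hi in ((-95,-80),(-80,-50),(-50,-35)):
        g=F[(F[:,0]>lo)&(F[:,0]<hi)&(F[:,1]>110),1];print("back y",lo,np.percentile(g,[3,97]).round(1),len(g))
    tb=(q1[:,2]>.022)&(S1>25)&(q1[:,2]<.05); T=t[tb]; T=T[(T[:,1]<85)]
    print("tablet",cv2.minAreaRect(T.astype(np.float32)),len(T))
    hi=t[(q1[:,2]>.030)&(q1[:,2]<.05)&(S1>25)]; hi=hi[hi[:,1]<85];print("tab top",cv2.minAreaRect(hi.astype(np.float32)))
E
```

```text
((562.4784545898438, 58.86572265625), (383.6638488769531, 282.6489562988281), 82.12503814697266)
tray yaw -7.87496185302734 1170
a foam x [-121.5  -11.6] y [-64.6 169.7]
75 left inner [-118.3 -100.5] right inner [-29.5 -12.2] 20 22
95 left inner [-121.3 -101.5] right inner [-30.2 -12.3] 21 25
115 left inner [-120.3 -100.2] right inner [-30.4 -11.7] 24 25
back y -95 [150.1 172.3] 15
back y -80 [150.5 167.4] 32
back y -50 [150.  169.9] 15
tablet ((-13.860858917236328, 19.571426391601562), (240.10118103027344, 88.23709869384766), 47.23829650878906) 457
tab top ((-13.864891052246094, 19.604881286621094), (240.1465606689453, 88.01417541503906), 47.166175842285156)
b foam x [-118.8  -10.3] y [  3.2 170.7]
75 left inner [-118.4 -100.5] right inner [-28.3 -10.7] 33 33
95 left inner [-118.7 -100.1] right inner [-28. -11.] 34 28
115 left inner [-118.3 -100.2] right inner [-28.6 -10.7] 31 29
back y -95 [149.8 169. ] 26
back y -80 [148.3 170.2] 50
back y -50 [149.8 171.3] 25
tablet ((-13.546371459960938, 17.596107482910156), (240.16156005859375, 86.37214660644531), 46.562408447265625) 685
tab top ((-14.02798080444336, 17.8963623046875), (239.90948486328125, 86.18077087402344), 46.98930358886719)
```

```bash
cat >> h.py <<'E'
def go(x,y,z,yaw):
    "shift in tool axes (m) and rz (rad) from the measured pose; tool taken as pointing down"
    o=get_obs();p=o["tool_pos"];w=o["ee_rot"][2];d=np.array([x,y,z])-p
    c,s=np.cos(w),np.sin(w);dy=(np.deg2rad(yaw)-w+np.pi)%(2*np.pi)-np.pi
    print("shift",np.round([c*d[0]+s*d[1],s*d[0]-c*d[1],-d[2]],4),"rz",round(-dy,4),
     "pos",p.round(4),"rpy",np.rad2deg(o["ee_rot"]).round(2),"t",o["time"],"F",o["wrist_force"].round(1),"w",round(o["width"],4))
E
python3 -c "
from h import *
go(.593,-.297,.25,175.5)"
```

```text
shift [-0.656  -0.6477 -0.0456] rz -0.2372 pos [0.1706 0.5224 0.2044] rpy [-1.7989e+02 -1.0000e-02  1.6191e+02] t 0.1 F [ 0.1  0.3 -0.7] w 0.0939
```

Request:
carry_out(commands=[[-0.035,-0.035,-0.02,0,0,-0.1],[-0.07,-0.07,-0.045,0,0,-0.2],[-0.105,-0.105,-0.045,0,0,-0.237],[-0.14,-0.14,-0.045,0,0,-0.237],[-0.17,-0.17,-0.045,0,0,-0.237]])

```text
time: 0.6
tool_pos: [0.28, 0.3067, 0.2504]
ee_rot: [3.141, 0.001, 3.064]
wrist_force: [1.0, 0.0, -1.1]
width: 0.0942
finger_force: 0.0
```

```bash
python3 -c "
from h import *
go(.593,-.297,.25,175.5)"
```

```text
shift [-3.590e-01 -5.775e-01  4.000e-04] rz 0.0007 pos [0.28   0.3067 0.2504] rpy [1.7999e+02 3.0000e-02 1.7554e+02] t 0.6 F [ 1.   0.  -1.1] w 0.0942
```

Request:
carry_out(commands=[[-0.024,-0.038,0,0,0,0],[-0.048,-0.076,0,0,0,0],[-0.072,-0.114,0,0,0,0],[-0.096,-0.152,0,0,0,0],[-0.12,-0.19,0,0,0,0]])

```text
time: 1.1
tool_pos: [0.3845, 0.1078, 0.2502]
ee_rot: [3.141, -0.0, 3.063]
wrist_force: [0.2, 1.0, -0.4]
width: 0.0938
finger_force: 0.0
```

Request:
carry_out(commands=[[-0.024,-0.038,0,0,0,0],[-0.048,-0.076,0,0,0,0],[-0.072,-0.114,0,0,0,0],[-0.096,-0.152,0,0,0,0],[-0.12,-0.19,0,0,0,0]])

```text
time: 1.6
tool_pos: [0.4893, -0.0911, 0.2499]
ee_rot: [3.141, -0.001, 3.062]
wrist_force: [1.0, 0.7, -0.5]
width: 0.0941
finger_force: 0.0
```

Request:
carry_out(commands=[[-0.024,-0.038,0,0,0,0],[-0.048,-0.076,0,0,0,0],[-0.072,-0.114,0,0,0,0],[-0.096,-0.152,0,0,0,0],[-0.119,-0.19,0,0,0,0]])

```text
time: 2.1
tool_pos: [0.5931, -0.2897, 0.2495]
ee_rot: [3.141, -0.001, 3.063]
wrist_force: [1.6, 0.3, 0.5]
width: 0.0942
finger_force: 0.0
```

```bash
python3 -c "
from h import *
go(.593,-.297,.126,175.5)
s=snapshot('wrist');np.savez('w0.npz',**s);save('wrist0',s['img'])
P=pts(s);m=(P[...,2]>.168)&(P[...,2]<.182)&(abs(P[...,0]-.593)<.03)&(abs(P[...,1]+.297)<.03)
q=P[m][:,:2].astype(np.float32)*1000;print(len(q),cv2.minAreaRect(q) if len(q) else 0,P[m][:,2].max())
I=s['img'].astype(int)
m=(P[...,2]>.074)&(P[...,2]<.085)&(abs(P[...,0]-.596)<.045)&(abs(P[...,1]+.3)<.045)&(I[...,0]-I[...,2]<25)
q=P[m][:,:2].astype(np.float32)*1000;print(len(q),cv2.minAreaRect(q))"
```

```text
shift [-0.0005 -0.0073  0.1235] rz -0.0004 pos [ 0.5931 -0.2897  0.2495] rpy [ 1.7995e+02 -6.0000e-02  1.7548e+02] t 2.1 F [1.6 0.3 0.5] w 0.0942
310 ((592.7724609375, -296.1979064941406), (15.604034423828125, 15.58496379852295), 85.47575378417969) 0.17604887751232606
718 ((597.7413330078125, -299.82745361328125), (46.100162506103516, 74.25332641601562), 83.07575225830078)
```

Request:
carry_out(commands=[[0,-0.0065,0.01,0,0,0],[0,-0.0065,0.04,0,0,0],[0,-0.0065,0.07,0,0,0],[0,-0.0065,0.1,0,0,0],[0,-0.0065,0.123,0,0,0]])

```text
time: 2.65
tool_pos: [0.5907, -0.2927, 0.1249]
ee_rot: [3.14, -0.003, 3.064]
wrist_force: [-0.9, -0.1, 1.1]
width: 0.0939
finger_force: 0.0
```

```bash
python3 -c "
from h import *
go(.5928,-.2963,.126,175.5)"
```

```text
shift [-0.0024 -0.0035 -0.0011] rz 0.0008 pos [ 0.5907 -0.2927  0.1249] rpy [ 1.7990e+02 -1.5000e-01  1.7555e+02] t 2.65 F [-0.9 -0.1  1.1] w 0.0939
```

Request:
carry_out(commands=[[-0.001,-0.003,0,0,0,0],[-0.001,-0.003,0,0,0,0],[-0.001,-0.003,0,0,0,0],[-0.001,-0.003,0,0,0,0],[-0.001,-0.003,0,0,0,0]])

```text
time: 3.15
tool_pos: [0.5936, -0.2979, 0.1293]
ee_rot: [-3.14, 0.003, 3.063]
wrist_force: [0.5, 0.2, -0.2]
width: 0.0938
finger_force: 0.0
```

Request:
carry_out(commands=[[0,0,0,0,0,0],[0,0,0,0,0,0],[0,0,0,0,0,0],[0,0,0,0,0,0],[0,0,0,0,0,0]], jaw=0)

```text
time: 3.65
tool_pos: [0.5929, -0.2976, 0.1273]
ee_rot: [3.141, -0.0, 3.063]
wrist_force: [-0.6, 0.1, -1.3]
width: 0.0576
finger_force: 0.0
```

Request:
carry_out(commands=[[0,0,0,0,0,0],[0,0,0,0,0,0],[0,0,0,0,0,0],[0,0,0,0,0,0],[0,0,0,0,0,0]])

```text
time: 4.15
tool_pos: [0.5929, -0.2976, 0.1275]
ee_rot: [3.141, 0.0, 3.063]
wrist_force: [0.1, 0.4, -1.0]
width: 0.0175
finger_force: 0.0
```

```bash
python3 -c "
from h import *
go(.5928,-.2963,.126,175.5)"
```

```text
shift [0.0002 0.0013 0.0015] rz -0.0003 pos [ 0.5929 -0.2976  0.1275] rpy [179.99   0.   175.49] t 4.15 F [ 0.1  0.4 -1. ] w 0.0175
```

Request:
carry_out(commands=[[0,0,0,0,0,0],[0,0,0,0,0,0],[0,0,0,0,0,0],[0,0,0,0,0,0],[0,0,0,0,0,0]])

```text
time: 4.65
tool_pos: [0.5929, -0.2976, 0.1274]
ee_rot: [3.141, 0.0, 3.063]
wrist_force: [0.1, 0.8, 0.1]
width: 0.016
finger_force: 30.0
```

Request:
carry_out(commands=[[0,0,-0.01,0,0,0],[0,0,-0.02,0,0,0],[0,0,-0.03,0,0,0],[0,0,-0.045,0,0,0],[0,0,-0.06,0,0,0]])

```text
time: 5.15
tool_pos: [0.593, -0.2977, 0.1892]
ee_rot: [-3.141, 0.001, 3.063]
wrist_force: [-0.3, 0.1, -0.9]
width: 0.0159
finger_force: 30.0
```

Request:
carry_out(commands=[[0,0,-0.015,0,0,0],[0,0,-0.03,0,0,0],[0,0,-0.045,0,0,0],[0,0,-0.05,0,0,0],[0,0,-0.05,0,0,0]])

```text
time: 5.65
tool_pos: [0.5933, -0.2979, 0.239]
ee_rot: [-3.141, 0.002, 3.063]
wrist_force: [0.8, -0.3, -1.2]
width: 0.0159
finger_force: 30.0
```

```bash
python3 - <<'E'
from h import *
# tray pose, bay
cen=np.array([.5625,.0589]);a=np.deg2rad(-7.875);R=np.array([[np.cos(a),-np.sin(a)],[np.sin(a),np.cos(a)]])
print("bay",cen+R@[-.065,.110]); 
t=np.deg2rad(-15.5);print("pusher start",np.array([.4932,.0308])+np.array([np.sin(-t)*-1,-np.cos(t)])*1*0.075)
go(.47,-.045,.24,164.5)
b=snapshot("side")
P=pts(b);I=b["img"].astype(int)
m=(abs(P[...,0]-.59)<.06)&(abs(P[...,1]+.297)<.05)&(P[...,2]>.1)&(I[...,0]-I[...,2]>40)&(I[...,0]>90)
p=P[m]
for z in(.12,.14,.16,.18,.2,.22): 
    q=p[abs(p[:,2]-z)<.01]
    if len(q):print(z,len(q),np.percentile(q[:,0],[3,50,97]).round(4),np.percentile(q[:,1],[3,50,97]).round(4))
print(p[:,2].min(),p[:,2].max())
save("lift",b["img"][150:340,230:430].repeat(3,0).repeat(3,1))
E
```

```text
bay [0.51318435 0.17676843]
pusher start [ 0.47315712 -0.04147228]
shift [ 0.1429  0.2424 -0.001 ] rz 0.1917 pos [ 0.5933 -0.2979  0.239 ] rpy [-1.7994e+02  1.3000e-01  1.7549e+02] t 5.65 F [ 0.8 -0.3 -1.2] w 0.0159
0.12 87 [0.569  0.5888 0.6158] [-0.3087 -0.3065 -0.2957]
0.14 173 [0.569  0.5876 0.6151] [-0.3089 -0.3062 -0.2937]
0.16 207 [0.5692 0.5864 0.6154] [-0.3079 -0.304  -0.2922]
0.18 83 [0.5851 0.5874 0.5989] [-0.3075 -0.3058 -0.2931]
0.2 83 [0.5851 0.5876 0.5986] [-0.3078 -0.3061 -0.2944]
0.22 91 [0.585  0.5875 0.599 ] [-0.3074 -0.3059 -0.294 ]
0.11776793113335211 0.36199474460653436
```

View pics/lift.png

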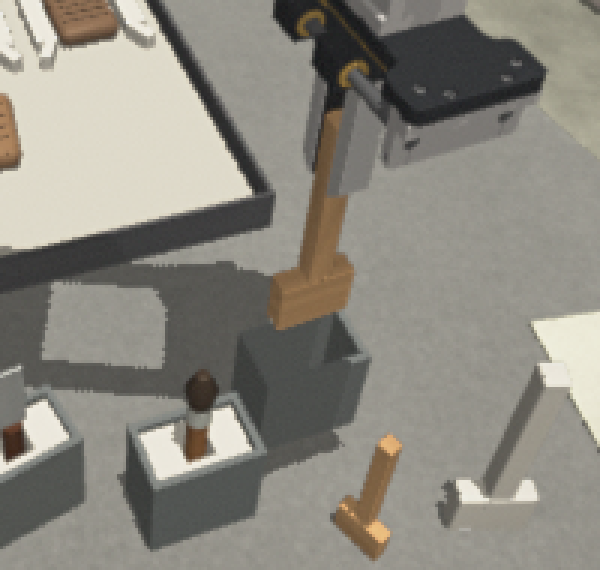

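Request:
carry_out(commands=[[0.015,0.03,0,0,0,0],[0.035,0.063,0,0,0,0],[0.055,0.097,0,0,0,0],[0.075,0.131,0,0,0,0],[0.095,0.165,0,0,0,0]])

```text
time: 6.2
tool_pos: [0.5097, -0.1242, 0.236]
ee_rot: [3.141, -0.002, 3.062]
wrist_force: [0.6, 0.5, -0.3]
width: 0.0158
finger_force: 30.0
```

Request:
carry_out(commands=[[0.018,0.032,0,0,0,0.05],[0.035,0.062,0,0,0,0.1],[0.045,0.081,0,0,0,0.15],[0.045,0.081,0,0,0,0.192],[0.045,0.081,0,0,0,0.192]])

```text
time: 6.7
tool_pos: [0.4719, -0.0406, 0.2366]
ee_rot: [-3.141, -0.001, 2.872]
wrist_force: [-0.8, 0.5, -0.6]
width: 0.0156
finger_force: 30.0
```

Request:
carry_out(commands=[[0,0,0.02,0,0,0],[0,0,0.04,0,0,0],[0,0,0.06,0,0,0],[0,0,0.07,0,0,0],[0,0,0.07,0,0,0]])

```text
time: 7.2
tool_pos: [0.4715, -0.0414, 0.1652]
ee_rot: [-3.141, -0.005, 2.871]
wrist_force: [0.7, 0.6, -0.3]
width: 0.0156
finger_force: 30.0
```

```bash
python3 - <<'E'
from h import *
go(.4732,-.0415,.137,164.5)
for n in("side","scene"):
    b=snapshot(n);P=pts(b);I=b["img"].astype(int)
    sat=I.max(2)-I.min(2)
    m=(abs(P[...,0]-.493)<.06)&(P[...,1]>-.018)&(P[...,1]<.09)&(P[...,2]>.02)&(P[...,2]<.05)&(sat>25)
    print(n,"tab",cv2.minAreaRect(P[m][:,:2].astype(np.float32)*1000),m.sum())
    m=(abs(P[...,0]-.473)<.06)&(abs(P[...,1]+.0415)<.035)&(P[...,2]>.03)&(P[...,2]<.2)&(I[...,0]-I[...,2]>40)
    p=P[m];print("stick z",p[:,2].min(),end=" ");q=p[abs(p[:,2]-p[:,2].min()-.02)<.02];print(np.percentile(q,[2,50,98],axis=0).round(4).tolist(),cv2.minAreaRect(q[:,:2].astype(np.float32)*1000))
E
```

```text
shift [-0.0017  0.0004  0.0282] rz -0.0004 pos [ 0.4715 -0.0414  0.1652] rpy [-179.98   -0.27  164.47] t 7.2 F [ 0.7  0.6 -0.3] w 0.0156
side tab ((493.5617370605469, 33.52801513671875), (73.37960052490234, 58.642242431640625), 75.27207946777344) 243
stick z 0.044467231669863654 [[0.4469, -0.0564, 0.046], [0.4688, -0.049, 0.0697], [0.4929, -0.0342, 0.0841]] ((471.1803894042969, -43.69579315185547), (19.239009857177734, 49.71980667114258), 74.66927337646484)
scene tab ((495.3659362792969, 31.378250122070312), (75.8631362915039, 58.63729476928711), 75.76067352294922) 268
stick z 0.030097772024731375 [[0.4796, -0.0565, 0.0421], [0.4934, -0.0498, 0.0586], [0.5001, -0.031, 0.0697]] ((494.9240417480469, -36.510684967041016), (57.39128112792969, 24.411182403564453), 47.1816291809082)
```

Request:
carry_out(commands=[[-0.001,0,0.009,0,0,0],[-0.0015,0,0.018,0,0,0],[-0.0015,0,0.027,0,0,0],[-0.0015,0.007,0.027,0,0,0],[-0.0015,0.014,0.027,0,0,0]])

```text
time: 7.8
tool_pos: [0.4777, -0.0277, 0.14]
ee_rot: [3.141, -0.001, 2.87]
wrist_force: [-0.2, -0.1, -0.5]
width: 0.016
finger_force: 30.0
```

```bash
cat > path.py <<'E'
from h import *
B=np.array([.5132,.1768]); A=np.deg2rad(7.9)
def rows(ss,yaw_of,z=.138,off=(0,0),half=.048):
    "tool rows putting the tablet centre at bay (x=off, y=-s) with given bay-relative turn (deg, + = clockwise)"
    o=get_obs();p=o["tool_pos"];w=o["ee_rot"][2];c,s_=np.cos(w),np.sin(w)
    go(*p,np.rad2deg(w))
    for s in ss:
        k=A+np.deg2rad(yaw_of(s));C=B-s*np.array([np.sin(A),np.cos(A)])+off[0]*np.array([np.cos(A),-np.sin(A)])
        T=C-half*np.array([np.sin(k),np.cos(k)]);d=T-p
        print([round(v,4) for v in(c*d[0]+s_*d[1],s_*d[0]-c*d[1],p[2]-z,0,0,-((np.pi-k)-w))],"s",s)
E
python3 -c "
from path import *
rows([.147,.143,.139,.135,.131,.127,.123,.119],lambda s:7.6*np.clip((s-.095)/.052,0,1))"
```

```text
shift [ 0.  0. -0.] rz -0.0 pos [ 0.4777 -0.0277  0.14  ] rpy [ 1.7999e+02 -5.0000e-02  1.6447e+02] t 7.8 F [-0.2 -0.1 -0.5] w 0.016Traceback (most recent call last):
  File "<string>", line 3, in <module>
    rows([.147,.143,.139,.135,.131,.127,.123,.119],lambda s:7.6*np.clip((s-.095)/.052,0,1))
    ~~~~^^^^^^^^^^^^^^^^^^^^^^^^^^^^^^^^^^^^^^^^^^^^^^^^^^^^^^^^^^^^^^^^^^^^^^^^^^^^^^^^^^^
  File "path.py", line 9, in rows
    T=C-half*np.array([np.sin(k),np.cos(k)]);d=T-p
                                               ~^~
ValueError: operands could not be broadcast together with shapes (2,) (3,)
```

```bash
sed -i 's/d=T-p/d=T-p[:2]/' path.py
python3 -c "
from path import *
rows([.150,.147,.143,.139,.135,.131,.127,.123,.119],lambda s:7.6*np.clip((s-.095)/.052,0,1))"
```

```text
shift [ 0.  0. -0.] rz -0.0 pos [ 0.4777 -0.0277  0.14  ] rpy [ 1.7999e+02 -5.0000e-02  1.6447e+02] t 7.8 F [-0.2 -0.1 -0.5] w 0.016
[np.float64(0.0006), np.float64(0.0099), np.float64(0.002), 0, 0, np.float64(-0.0006)] s 0.15
[np.float64(0.001), np.float64(0.0128), np.float64(0.002), 0, 0, np.float64(-0.0006)] s 0.147
[np.float64(0.0011), np.float64(0.0168), np.float64(0.002), 0, 0, np.float64(-0.0108)] s 0.143
[np.float64(0.0011), np.float64(0.0208), np.float64(0.002), 0, 0, np.float64(-0.021)] s 0.139
[np.float64(0.0012), np.float64(0.0248), np.float64(0.002), 0, 0, np.float64(-0.0312)] s 0.135
[np.float64(0.0012), np.float64(0.0287), np.float64(0.002), 0, 0, np.float64(-0.0414)] s 0.131
[np.float64(0.0013), np.float64(0.0327), np.float64(0.002), 0, 0, np.float64(-0.0516)] s 0.127
[np.float64(0.0013), np.float64(0.0367), np.float64(0.002), 0, 0, np.float64(-0.0618)] s 0.123
[np.float64(0.0013), np.float64(0.0407), np.float64(0.002), 0, 0, np.float64(-0.072)] s 0.119
```

Request:
carry_out(commands=[[0.001,0.005,0.001,0,0,0],[0.001,0.009,0.001,0,0,0],[0.001,0.013,0.001,0,0,0],[0.001,0.017,0.001,0,0,-0.011],[0.001,0.021,0.001,0,0,-0.021]])

```text
time: 8.3
tool_pos: [0.4826, -0.0084, 0.1397]
ee_rot: [-3.139, 0.001, 2.892]
wrist_force: [-0.5, -3.3, 1.0]
width: 0.0157
finger_force: 30.0
```

```bash
python3 -c "
from path import *
rows([.135,.131,.127,.123,.119,.115],lambda s:7.6*np.clip((s-.095)/.052,0,1))"
```

```text
shift [ 0.  0. -0.] rz -0.0 pos [ 0.4826 -0.0084  0.1397] rpy [-1.7988e+02  3.0000e-02  1.6573e+02] t 8.3 F [-0.5 -3.3  1. ] w 0.0157
[np.float64(0.0005), np.float64(0.0048), np.float64(0.0017), 0, 0, np.float64(-0.0092)] s 0.135
[np.float64(0.0005), np.float64(0.0088), np.float64(0.0017), 0, 0, np.float64(-0.0194)] s 0.131
[np.float64(0.0005), np.float64(0.0128), np.float64(0.0017), 0, 0, np.float64(-0.0296)] s 0.127
[np.float64(0.0004), np.float64(0.0168), np.float64(0.0017), 0, 0, np.float64(-0.0398)] s 0.123
[np.float64(0.0004), np.float64(0.0208), np.float64(0.0017), 0, 0, np.float64(-0.05)] s 0.119
[np.float64(0.0003), np.float64(0.0248), np.float64(0.0017), 0, 0, np.float64(-0.0602)] s 0.115
```

Request:
carry_out(commands=[[0.0005,0.004,0.001,0,0,-0.009],[0.0005,0.008,0.001,0,0,-0.019],[0.0005,0.012,0.001,0,0,-0.03],[0.0005,0.016,0.001,0,0,-0.04],[0.0005,0.02,0.001,0,0,-0.05]])

```text
time: 8.8
tool_pos: [0.4872, 0.0118, 0.1386]
ee_rot: [-3.141, 0.0, 2.942]
wrist_force: [0.8, -4.1, 1.3]
width: 0.016
finger_force: 30.0
```

```bash
cat > look.py <<'E'
from path import *
def look(name=None):
    o=get_obs();tp=o["tool_pos"]
    k=np.pi-o["ee_rot"][2];u=np.array([np.sin(k),np.cos(k)])
    Rb=np.array([[np.cos(A),-np.sin(A)],[np.sin(A),np.cos(A)]])
    ims=[]
    for n in("side","scene"):
        b=snapshot(n);P=pts(b);I=b["img"].astype(int);sat=I.max(2)-I.min(2)
        d=(P[...,:2]-tp[:2])@u; l=(P[...,:2]-tp[:2])@np.array([u[1],-u[0]])
        m=(d>.010)&(d<.1)&(abs(l)<.05)&(P[...,2]>.02)&(P[...,2]<.05)&(sat>25)
        q=((P[m][:,:2]-B)@Rb.T*1000).astype(np.float32)
        print(n,"tablet in bay frame",cv2.minAreaRect(q),"front y",np.percentile(q[:,1],99).round(1),"z",np.percentile(P[m][:,2],[50,99]).round(4))
        m=(abs(l)<.035)&(d<.0105)&(d>-.03)&(P[...,2]>.008)&(P[...,2]<.15)&(I[...,0]-I[...,2]>40)
        p=P[m]
        for lo,hi in((.0,.03),(.03,.055),(.06,.09),(.09,.12)):
            j=(p[:,2]>lo)&(p[:,2]<hi)
            if j.sum()>5:print(" stick",lo,"back face d",np.percentile(d[m][j],5).round(4),"l",np.percentile(l[m][j],[3,97]).round(4))
        ims.append(b["img"])
    if name: save(name,np.hstack([cv2.resize(ims[0][110:260,160:340],(400,333)),cv2.resize(ims[1][140:270,220:400],(400,289+44))]))
E
python3 -c "
from look import *
look()
rows([.115,.111,.107,.103,.099,.095],lambda s:7.6*np.clip((s-.095)/.052,0,1))"
```

```text
side tablet in bay frame ((0.34862709045410156, -118.32923889160156), (76.85658264160156, 59.930503845214844), 87.17510223388672) front y -85.4 z [0.0359 0.0392]
 stick 0.0 back face d -0.0101 l [-0.0234  0.0228]
 stick 0.03 back face d -0.0109 l [-0.0235  0.0236]
 stick 0.06 back face d -0.0101 l [-0.0073  0.0082]
 stick 0.09 back face d -0.0103 l [-0.0072  0.0076]
scene tablet in bay frame ((2.9762516021728516, -120.16009521484375), (74.1043701171875, 56.999576568603516), 86.85356140136719) front y -84.3 z [0.0348 0.0398]
 stick 0.0 back face d -0.0091 l [-0.0135  0.0262]
 stick 0.03 back face d -0.0103 l [-0.0177  0.0257]
 stick 0.06 back face d -0.0095 l [-0.0051  0.0091]
 stick 0.09 back face d -0.0082 l [0.0022 0.0088]
shift [ 0.  0. -0.] rz -0.0 pos [0.4872 0.0125 0.1384] rpy [1.7994e+02 1.0000e-02 1.6861e+02] t 8.9 F [ 0.1 -1.9 -0.5] w 0.0156
[np.float64(-0.0005), np.float64(0.0034), np.float64(0.0004), 0, 0, np.float64(-0.0098)] s 0.115
[np.float64(-0.0008), np.float64(0.0074), np.float64(0.0004), 0, 0, np.float64(-0.02)] s 0.111
[np.float64(-0.001), np.float64(0.0114), np.float64(0.0004), 0, 0, np.float64(-0.0302)] s 0.107
[np.float64(-0.0012), np.float64(0.0154), np.float64(0.0004), 0, 0, np.float64(-0.0404)] s 0.103
[np.float64(-0.0015), np.float64(0.0194), np.float64(0.0004), 0, 0, np.float64(-0.0506)] s 0.099
[np.float64(-0.0017), np.float64(0.0234), np.float64(0.0004), 0, 0, np.float64(-0.0609)] s 0.095
```

Request:
carry_out(commands=[[-0.0005,0.004,0,0,0,-0.01],[-0.0005,0.008,0,0,0,-0.02],[-0.001,0.012,0,0,0,-0.03],[-0.001,0.016,0,0,0,-0.04],[-0.0015,0.02,0,0,0,-0.051]])

```text
time: 9.4
tool_pos: [0.4923, 0.0316, 0.1382]
ee_rot: [3.141, -0.001, 2.994]
wrist_force: [-0.6, -3.0, 1.9]
width: 0.0158
finger_force: 30.0
```

```bash
python3 -c "
from look import *
look()
rows([.095,.091,.087,.083,.079,.075,.071],lambda s:0)"
```

```text
side tablet in bay frame ((0.06909942626953125, -100.04287719726562), (72.68296813964844, 59.667869567871094), 89.70466613769531) front y -66.0 z [0.0361 0.0388]
 stick 0.0 back face d -0.0105 l [-0.0241  0.0226]
 stick 0.03 back face d -0.0109 l [-0.0241  0.0237]
 stick 0.06 back face d -0.0097 l [-0.0075  0.0076]
 stick 0.09 back face d -0.0105 l [-0.0075  0.0072]
scene tablet in bay frame ((2.989849090576172, -98.85011291503906), (54.27427673339844, 75.19813537597656), 1.1817359924316406) front y -63.6 z [0.0352 0.0408]
 stick 0.0 back face d -0.0102 l [-0.0162  0.024 ]
 stick 0.03 back face d -0.0094 l [-0.0157  0.026 ]
 stick 0.06 back face d -0.0093 l [-0.0061  0.0087]
 stick 0.09 back face d -0.009 l [0.0028 0.0097]
shift [ 0.  0. -0.] rz -0.0 pos [0.4924 0.0322 0.1382] rpy [ 1.7990e+02 -4.0000e-02  1.7155e+02] t 9.5 F [ 0.8 -0.5 -0.3] w 0.0161
[np.float64(-0.0007), np.float64(0.0031), np.float64(0.0002), 0, 0, np.float64(-0.0096)] s 0.095
[np.float64(-0.0006), np.float64(0.0071), np.float64(0.0002), 0, 0, np.float64(-0.0096)] s 0.091
[np.float64(-0.0006), np.float64(0.0111), np.float64(0.0002), 0, 0, np.float64(-0.0096)] s 0.087
[np.float64(-0.0006), np.float64(0.0151), np.float64(0.0002), 0, 0, np.float64(-0.0096)] s 0.083
[np.float64(-0.0005), np.float64(0.0191), np.float64(0.0002), 0, 0, np.float64(-0.0096)] s 0.079
[np.float64(-0.0005), np.float64(0.0231), np.float64(0.0002), 0, 0, np.float64(-0.0096)] s 0.075
[np.float64(-0.0004), np.float64(0.0271), np.float64(0.0002), 0, 0, np.float64(-0.0096)] s 0.071
```

Request:
carry_out(commands=[[-0.0005,0.004,0,0,0,-0.005],[-0.0005,0.009,0,0,0,-0.009],[-0.0005,0.014,0,0,0,-0.009],[-0.0005,0.018,0,0,0,-0.009],[-0.0005,0.022,0,0,0,-0.009]])

```text
time: 10.0
tool_pos: [0.4961, 0.0533, 0.1383]
ee_rot: [3.141, -0.0, 3.002]
wrist_force: [-0.3, -1.5, -1.0]
width: 0.0159
finger_force: 30.0
```

Request:
carry_out(commands=[[0,0.004,0,0,0,0],[0,0.009,0,0,0,0],[0,0.014,0,0,0,0],[0,0.018,0,0,0,0],[0,0.022,0,0,0,0]])

```text
time: 10.5
tool_pos: [0.4992, 0.075, 0.1384]
ee_rot: [3.141, -0.0, 3.002]
wrist_force: [-0.8, -0.7, -2.2]
width: 0.016
finger_force: 30.0
```

```bash
python3 -c "
from look import *
look()
rows([.05,.03,.01,0],lambda s:0)"
```

```text
side tablet in bay frame ((0.14718246459960938, -56.0196418762207), (70.44469451904297, 59.281700134277344), 88.28419494628906) front y -22.1 z [0.0362 0.0391]
 stick 0.0 back face d -0.0103 l [-0.0229  0.023 ]
 stick 0.03 back face d -0.0104 l [-0.0244  0.0233]
 stick 0.06 back face d -0.0104 l [-0.0076  0.0072]
 stick 0.09 back face d -0.0108 l [-0.0075  0.0068]
scene tablet in bay frame ((-6.190929412841797, -53.959190368652344), (73.34568786621094, 75.99427032470703), 88.26699829101562) front y -20.8 z [0.0351 0.0404]
 stick 0.0 back face d -0.0098 l [-0.0162  0.0251]
 stick 0.03 back face d -0.01 l [-0.021   0.0254]
 stick 0.06 back face d -0.0095 l [-0.0029  0.0092]
 stick 0.09 back face d -0.0096 l [-0.0035  0.0085]
shift [ 0.  0. -0.] rz -0.0 pos [0.4994 0.0754 0.1385] rpy [179.93   0.   172.04] t 10.6 F [-0.1 -0.7 -2.1] w 0.016
[np.float64(0.0002), np.float64(0.0043), np.float64(0.0005), 0, 0, np.float64(-0.0011)] s 0.05
[np.float64(0.0003), np.float64(0.0243), np.float64(0.0005), 0, 0, np.float64(-0.0011)] s 0.03
[np.float64(0.0003), np.float64(0.0443), np.float64(0.0005), 0, 0, np.float64(-0.0011)] s 0.01
[np.float64(0.0003), np.float64(0.0543), np.float64(0.0005), 0, 0, np.float64(-0.0011)] s 0
```

Request:
carry_out(commands=[[0,0.005,0,0,0,0],[0,0.01,0,0,0,0],[0,0.015,0,0,0,0],[0,0.02,0,0,0,0],[0,0.024,0,0,0,0]])

```text
time: 11.1
tool_pos: [0.5027, 0.0986, 0.1386]
ee_rot: [-3.141, 0.0, 3.002]
wrist_force: [-0.7, -1.5, 0.5]
width: 0.016
finger_force: 30.0
```

Request:
carry_out(commands=[[0,0.005,0,0,0,0],[0,0.01,0,0,0,0],[0,0.014,0,0,0,0],[0,0.018,0,0,0,0],[0,0.022,0,0,0,0]])

```text
time: 11.6
tool_pos: [0.5057, 0.1202, 0.1385]
ee_rot: [-3.141, 0.0, 3.002]
wrist_force: [-0.9, -4.5, 0.1]
width: 0.0161
finger_force: 30.0
```

```bash
python3 -c "
from look import *
look('near')
rows([0],lambda s:0)"
```

```text
side tablet in bay frame ((-8.363697052001953, -2.544475555419922), (76.73729705810547, 85.96123504638672), 0.36646220088005066) front y 23.6 z [0.036  0.0391]
 stick 0.0 back face d -0.0105 l [-0.0234  0.0228]
 stick 0.03 back face d -0.0108 l [-0.0242  0.0231]
 stick 0.06 back face d -0.0107 l [-0.0074  0.0077]
 stick 0.09 back face d -0.0108 l [-0.0072  0.0075]
scene tablet in bay frame ((2.1507930755615234, -9.230422973632812), (56.60784149169922, 74.65886688232422), 0.618735134601593) front y 25.9 z [0.0354 0.0401]
 stick 0.0 back face d -0.0086 l [-0.0191  0.0254]
 stick 0.03 back face d -0.01 l [-0.0178  0.0255]
 stick 0.06 back face d -0.0092 l [-0.0035  0.0085]
 stick 0.09 back face d -0.0095 l [-0.0043  0.0086]
shift [ 0.  0. -0.] rz -0.0 pos [0.5058 0.1209 0.1385] rpy [1.7993e+02 1.0000e-02 1.7203e+02] t 11.7 F [ 0.3 -1.8 -0.3] w 0.0158
[np.float64(0.0004), np.float64(0.0084), np.float64(0.0005), 0, 0, np.float64(-0.0013)] s 0
```

View pics/near.png

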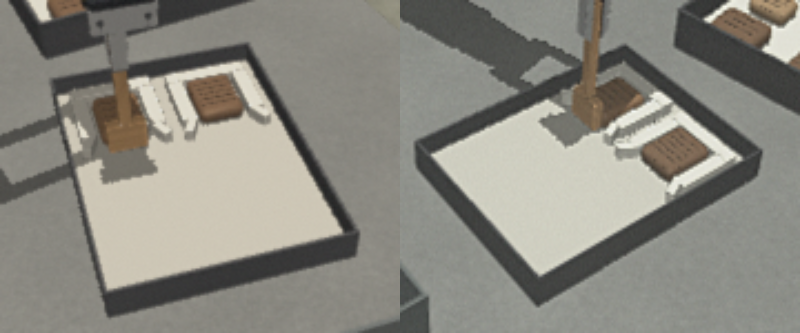

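The tablet is straight inside the bay (left half, about (120,115)), with the stick upright behind it; about 8 mm remain.

Request:
carry_out(commands=[[0,0.002,0,0,0,0],[0,0.004,0,0,0,0],[0,0.005,0,0,0,0],[0,0.006,0,0,0,0],[0,0.007,0,0,0,0]])

```text
time: 12.2
tool_pos: [0.5066, 0.127, 0.1384]
ee_rot: [3.141, -0.0, 3.002]
wrist_force: [-0.7, -0.7, -0.9]
width: 0.0156
finger_force: 30.0
```

Request:
carry_out(commands=[[0,0.0005,0,0,0,0],[0,0.001,0,0,0,0],[0,0.0015,0,0,0,0],[0,0.002,0,0,0,0],[0,0.002,0,0,0,0]])

```text
time: 12.7
tool_pos: [0.5069, 0.1292, 0.1384]
ee_rot: [3.141, -0.0, 3.002]
wrist_force: [0.3, -2.8, -0.8]
width: 0.0159
finger_force: 30.0
```

Request:
carry_out(commands=[[0,0.0005,0,0,0,0],[0,0.001,0,0,0,0],[0,0.0015,0,0,0,0],[0,0.002,0,0,0,0],[0,0.002,0,0,0,0]])

```text
time: 13.2
tool_pos: [0.5071, 0.1311, 0.1384]
ee_rot: [3.141, -0.0, 3.002]
wrist_force: [-0.2, -1.9, 0.3]
width: 0.0158
finger_force: 30.0
```

```bash
python3 -c "
from look import *
look()
rows([0],lambda s:0)"
```

```text
side tablet in bay frame ((0.12985801696777344, 8.675731658935547), (59.362674713134766, 88.16068267822266), 1.0961896181106567) front y 42.9 z [0.0359 0.0393]
 stick 0.0 back face d -0.0107 l [-0.0235  0.0243]
 stick 0.03 back face d -0.0112 l [-0.024   0.0231]
 stick 0.06 back face d -0.0107 l [-0.0073  0.0079]
 stick 0.09 back face d -0.0115 l [-0.0074  0.0074]
scene tablet in bay frame ((-2.684782028198242, 1.8006439208984375), (75.07745361328125, 64.90279388427734), 89.3826675415039) front y 36.6 z [0.0354 0.0398]
 stick 0.0 back face d -0.0101 l [-0.0155  0.0257]
 stick 0.03 back face d -0.0113 l [-0.0178  0.0251]
 stick 0.06 back face d -0.0104 l [-0.0014  0.0092]
 stick 0.09 back face d -0.009 l [0.0027 0.0086]
shift [ 0.  0. -0.] rz -0.0 pos [0.5072 0.1311 0.1384] rpy [ 1.7999e+02 -1.0000e-02  1.7200e+02] t 13.3 F [ 0.4 -2.1 -0.3] w 0.0162
[np.float64(0.0003), np.float64(-0.0019), np.float64(0.0004), 0, 0, np.float64(-0.0018)] s 0
```

Request:
carry_out(commands=[[0,0.0005,0,0,0,0],[0,0.001,0,0,0,0],[0,0.0015,0,0,0,0],[0,0.002,0,0,0,0],[0,0.002,0,0,0,0]])

```text
time: 13.8
tool_pos: [0.5073, 0.1316, 0.1384]
ee_rot: [-3.139, -0.0, 3.001]
wrist_force: [-1.2, -5.5, 0.6]
width: 0.016
finger_force: 30.0
```

Request:
carry_out(commands=[[0,0.0005,0,0,0,0],[0,0.001,0,0,0,0],[0,0.001,0,0,0,0],[0,0.0015,0,0,0,0],[0,0.0015,0,0,0,0]])

```text
time: 14.3
tool_pos: [0.5075, 0.132, 0.1385]
ee_rot: [-3.136, -0.0, 3.001]
wrist_force: [-0.1, -7.7, -0.4]
width: 0.0158
finger_force: 30.0
```

Force rising with no advance: home. Back off and up, then inspect.

Request:
carry_out(commands=[[0,-0.005,0,0,0,0],[0,-0.012,0,0,0,0],[0,-0.022,0,0,0,0],[0,-0.034,0,0,0,0],[0,-0.046,0,0,0,0]])

```text
time: 14.8
tool_pos: [0.5011, 0.0881, 0.1385]
ee_rot: [3.141, 0.0, 3.002]
wrist_force: [0.1, -0.2, -0.9]
width: 0.0161
finger_force: 30.0
```

Request:
carry_out(commands=[[0,-0.02,-0.01,0,0,0],[0,-0.05,-0.03,0,0,0],[0,-0.085,-0.06,0,0,0],[0,-0.12,-0.09,0,0,0],[0,-0.14,-0.105,0,0,0]])

```text
time: 15.3
tool_pos: [0.482, -0.0527, 0.2468]
ee_rot: [-3.141, 0.005, 2.999]
wrist_force: [0.8, 0.8, -0.3]
width: 0.0159
finger_force: 30.0
```

```bash
python3 - <<'E'
from path import *
Rb=np.array([[np.cos(A),-np.sin(A)],[np.sin(A),np.cos(A)]]);ims=[]
for n in("side","scene"):
    b=snapshot(n);P=pts(b);I=b["img"].astype(int);sat=I.max(2)-I.min(2)
    q=(P[...,:2]-B)@Rb.T*1000
    m=(abs(q[...,0])<45)&(abs(q[...,1])<60)&(P[...,2]>.02)&(P[...,2]<.05)
    t=q[m&(sat>22)].astype(np.float32);print(n,cv2.minAreaRect(t),"y",np.percentile(t[:,1],[1,99]).round(1),"x",np.percentile(t[:,0],[1,99]).round(1))
    f=q[m&(sat<22)&(I.max(2)>110)];g=f[(abs(f[:,0])<25)&(f[:,1]>20)]
    print(" back foam y",np.percentile(g[:,1],[2,98]).round(1),len(g))
    ims.append(b["img"])
go(.592,-.297,.24,175.5)
save("home",np.hstack([cv2.resize(ims[0][130:230,170:300],(400,308)),cv2.resize(ims[1][145:235,280:397],(400,308))]))
E
```

```text
side ((-3.6070327758789062, 2.820720672607422), (109.28250122070312, 80.49755859375), 88.972412109375) y [-41.1  51.3] x [-32.8  33.7]
 back foam y [46.  58.9] 30
scene ((-3.9195194244384766, 2.3722496032714844), (86.09266662597656, 70.01295471191406), 87.59725952148438) y [-40.1  41.9] x [-29.4  30.1]
 back foam y [42.7 59.2] 41
shift [-0.1434 -0.2259  0.0068] rz -0.0659 pos [ 0.4826 -0.0529  0.2468] rpy [-179.95    0.38  171.72] t 15.4 F [ 0.3  0.7 -0.8] w 0.0156
```

View pics/home.png

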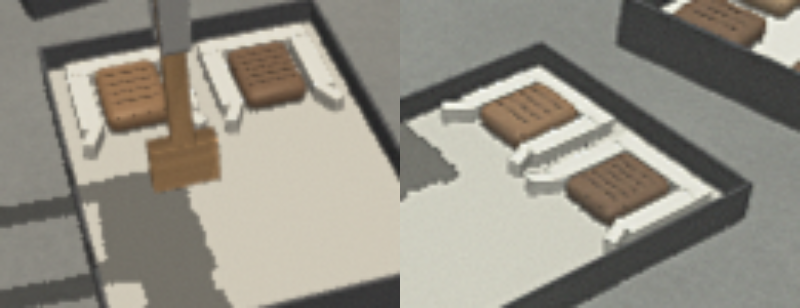

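Request:
carry_out(commands=[[-0.015,-0.024,0,0,0,0],[-0.037,-0.057,0,0,0,0],[-0.059,-0.091,0,0,0,-0.02],[-0.08,-0.125,0,0,0,-0.04],[-0.1,-0.155,0,0,0,-0.048]])

```text
time: 15.9
tool_pos: [0.5594, -0.218, 0.2417]
ee_rot: [3.14, -0.002, 3.051]
wrist_force: [-0.4, -0.4, -0.8]
width: 0.0161
finger_force: 30.0
```

Request:
carry_out(commands=[[-0.02,-0.032,0,0,0,0],[-0.036,-0.056,0,0,0,0],[-0.043,-0.07,0,0,0,0],[-0.043,-0.07,0,0,0,0],[-0.043,-0.07,0,0,0,0]])

```text
time: 16.4
tool_pos: [0.5953, -0.2899, 0.242]
ee_rot: [3.139, -0.002, 3.05]
wrist_force: [-0.5, 0.5, -1.5]
width: 0.0157
finger_force: 30.0
```

Request:
carry_out(commands=[[0,0,0,0,0,0],[0,0,0,0,0,0],[0,0,0,0,0,0],[0,0,0,0,0,0],[0,0,0,0,0,0]])

```text
time: 16.9
tool_pos: [0.5956, -0.2906, 0.2437]
ee_rot: [-3.142, 0.0, 3.05]
wrist_force: [0.3, 0.8, -1.2]
width: 0.016
finger_force: 30.0
```

```bash
python3 - <<'E'
from h import *
go(.595,-.2995,.1275,174.5)
for n in("side","scene"):
    b=snapshot(n);P=pts(b);I=b["img"].astype(int)
    n0=(abs(P[...,0]-.595)<.05)&(abs(P[...,1]+.3)<.05)
    p=P[n0&(P[...,2]>.1)&(P[...,2]<.165)&(I[...,0]-I[...,2]>40)]
    print(n,"foot",p[:,2].min(),np.percentile(p,[2,98],axis=0)[:,:2].round(4).tolist())
    r=P[n0&(P[...,2]>.076)&(P[...,2]<.085)&(I[...,0]-I[...,2]<25)]
    print(" rim",cv2.minAreaRect(r[:,:2].astype(np.float32)*1000))
E
```

```text
shift [-0.0002 -0.009   0.1162] rz 0.0045 pos [ 0.5956 -0.2906  0.2437] rpy [-1.8000e+02  2.0000e-02  1.7476e+02] t 16.9 F [ 0.3  0.8 -1.2] w 0.016
side foot 0.1234489124308369 [[0.5709, -0.3015], [0.618, -0.2848]]
 rim ((596.7993774414062, -299.7596130371094), (48.856353759765625, 75.25054931640625), 83.41645050048828)
scene foot 0.12373620137881647 [[0.5738, -0.3021], [0.6203, -0.2873]]
 rim ((595.1693115234375, -300.11932373046875), (47.89802932739258, 78.41175842285156), 83.56034851074219)
```

Request:
carry_out(commands=[[0,-0.004,0,0,0,0],[0,-0.008,0,0,0,0],[0,-0.008,0,0,0,0],[0,-0.008,0.015,0,0,0],[0,-0.008,0.03,0,0,0]])

```text
time: 17.5
tool_pos: [0.5951, -0.2992, 0.2136]
ee_rot: [-3.141, 0.002, 3.049]
wrist_force: [0.3, -0.1, -0.7]
width: 0.0158
finger_force: 30.0
```

Request:
carry_out(commands=[[0,0,0.012,0,0,0],[0,0,0.024,0,0,0],[0,0,0.036,0,0,0],[0,0,0.048,0,0,0],[0,0,0.06,0,0,0]])

```text
time: 18.0
tool_pos: [0.5948, -0.2988, 0.1525]
ee_rot: [3.141, 0.0, 3.05]
wrist_force: [0.5, 0.2, -1.3]
width: 0.0156
finger_force: 30.0
```

Request:
carry_out(commands=[[0,0,0.008,0,0,0],[0,0,0.015,0,0,0],[0,0,0.019,0,0,0],[0,0,0.022,0,0,0],[0,0,0.023,0,0,0]])

```text
time: 18.5
tool_pos: [0.5949, -0.2988, 0.1304]
ee_rot: [-3.142, 0.0, 3.05]
wrist_force: [0.6, 0.1, -1.2]
width: 0.0158
finger_force: 30.0
```

```bash
python3 -c "
from h import *
go(.595,-.2995,.1275,174.5)"
```

```text
shift [-0.0001 -0.0007  0.0029] rz 0.0042 pos [ 0.5949 -0.2988  0.1304] rpy [-1.8000e+02  1.0000e-02  1.7474e+02] t 18.5 F [ 0.6  0.1 -1.2] w 0.0158
```

Request:
carry_out(commands=[[0,0,0.001,0,0,0],[0,0,0.0015,0,0,0],[0,0,0.002,0,0,0],[0,0,0.0025,0,0,0],[0,0,0.003,0,0,0]])

```text
time: 19.0
tool_pos: [0.5949, -0.2988, 0.1275]
ee_rot: [3.142, 0.0, 3.05]
wrist_force: [0.1, -0.0, -1.5]
width: 0.0161
finger_force: 30.0
```

Request:
carry_out(commands=[[0,0,0,0,0,0],[0,0,0,0,0,0],[0,0,0,0,0,0],[0,0,0,0,0,0],[0,0,0,0,0,0]])

```text
time: 19.5
tool_pos: [0.5949, -0.2988, 0.1275]
ee_rot: [3.142, 0.0, 3.05]
wrist_force: [0.5, 0.2, -0.4]
width: 0.0162
finger_force: 30.0
```

Request:
carry_out(commands=[[0,0,0.0005,0,0,0],[0,0,0.0005,0,0,0],[0,0,0.001,0,0,0],[0,0,0.001,0,0,0],[0,0,0.001,0,0,0]])

```text
time: 20.0
tool_pos: [0.595, -0.2988, 0.1274]
ee_rot: [-3.141, 0.001, 3.05]
wrist_force: [-1.3, 0.9, 5.3]
width: 0.0159
finger_force: 30.0
```

In contact with the cup floor (5 N). Ease and open.

Request:
carry_out(commands=[[0,0,-0.0005,0,0,0],[0,0,-0.001,0,0,0],[0,0,-0.001,0,0,0],[0,0,-0.001,0,0,0],[0,0,-0.001,0,0,0]])

```text
time: 20.5
tool_pos: [0.595, -0.2988, 0.1274]
ee_rot: [3.142, 0.0, 3.05]
wrist_force: [0.5, 0.7, 3.8]
width: 0.0159
finger_force: 30.0
```

Request:
carry_out(commands=[[0,0,0,0,0,0],[0,0,0,0,0,0],[0,0,0,0,0,0],[0,0,0,0,0,0],[0,0,0,0,0,0]], jaw=1)

```text
time: 21.0
tool_pos: [0.5948, -0.2988, 0.1272]
ee_rot: [3.141, -0.0, 3.05]
wrist_force: [-0.0, 0.1, -0.3]
width: 0.0526
finger_force: 0.0
```

Request:
carry_out(commands=[[0,0,0,0,0,0],[0,0,0,0,0,0],[0,0,0,0,0,0],[0,0,0,0,0,0],[0,0,0,0,0,0]])

```text
time: 21.5
tool_pos: [0.5949, -0.2988, 0.1275]
ee_rot: [3.141, 0.0, 3.05]
wrist_force: [-0.1, -0.1, -0.1]
width: 0.0919
finger_force: 0.0
```

Request:
carry_out(commands=[[0,0,-0.02,0,0,0],[0,0,-0.045,0,0,0],[0,0,-0.07,0,0,0],[0,0,-0.1,0,0,0],[0,0,-0.13,0,0,0]])

```text
time: 22.0
tool_pos: [0.5947, -0.2987, 0.2584]
ee_rot: [3.141, -0.0, 3.05]
wrist_force: [0.7, -0.3, 0.8]
width: 0.094
finger_force: 0.0
```

```bash
python3 - <<'E'
from h import *
go(.595,-.2995,.26,174.5)
b=snapshot("side");a=snapshot("scene");P=pts(b);I=b["img"].astype(int)
m=(abs(P[...,0]-.595)<.03)&(abs(P[...,1]+.3)<.03)&(P[...,2]>.168)&(P[...,2]<.182)&(I[...,0]-I[...,2]>40)
print(m.sum(),cv2.minAreaRect(P[m][:,:2].astype(np.float32)*1000),P[m][:,2].max())
save("final",np.hstack([cv2.resize(b["img"][130:340,170:430],(400,323)),cv2.resize(a["img"][140:350,140:400],(400,323))]))
E
```

```text
shift [-0.0004 -0.0008 -0.0016] rz 0.0042 pos [ 0.5947 -0.2987  0.2584] rpy [ 1.7998e+02 -2.0000e-02  1.7474e+02] t 22.0 F [ 0.7 -0.3  0.8] w 0.094
77 ((594.2988891601562, -300.7828369140625), (15.151509284973145, 14.569477081298828), 83.17042541503906) 0.17766103865496488
```

View pics/final.png

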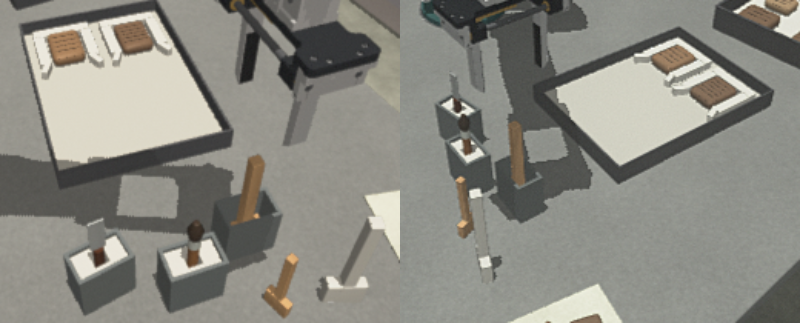

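The stick stands upright in its cup (left half, (250,190)). The tablet is home beside the other one ((68,47)), the other tools are undisturbed and the gripper is clear.

```bash
python3 -c "
from bench import *
print(close_job())"
```

```text
the job is handed in; nothing more can be done
None
```

The job is handed in: the camera check showed the loose tablet straight and fully home in its bay, the push stick back upright in its own cup with the gripper clear, and the other tablet and tools untouched, at about 22 s of the 64 s allowed.

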